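# Weed out the pot lid that rocks

### The arm

A 6-joint arm with a two-finger parallel gripper is mounted at the origin on the work surface. World frame = base frame: x ahead of the robot, y to its left, z up, the work surface at z = 0. Lengths are in mm, angles in rad, forces in N, time in s.
With the tool pointing down it reaches from about 350 to 775 mm from the base axis. Payload 7.3 kg.
Tool frame: the origin (TCP) lies midway between the tips of the shut fingers; the grasp point (between the pads) lies 19 mm behind it (bot.grip_depth is the distance from the TCP to the grasp point, in mm); z points along the fingers, x is the direction in which the jaws open and shut, and the axes are right-handed (so a half turn about z gives the same grasp; the last joint's range is limited). The gripper opens to 92 mm and grips with 3 to 60 N. Pads are 19 mm wide; open, the fingers measure 130 mm over their backs; the gripper's body (75 mm by 190 mm) begins 47 mm behind the grasp point.
Start: joints at [1.051, 0.342, 1.524, -0, 1.275, -0.146], TCP at [191.694, 488.772, 226.741] pointing down, gripper open.
Joint ranges: [-2.53, 2.53], [-0.77, 2.02], [0.04, 2.7], [-1, 4.14], [0.28, 2.66], [-3.11, 3.11]. Speed limits (rad/s): [2.57, 2.57, 3.14, 3.14, 3.14, 3.14].

### API

Orientations are given as [roll, pitch, yaw] about the fixed x, y, z axes, in that order (R = Rz(yaw) Ry(pitch) Rx(roll)).
In Python, from plant import bot gives the robot as it stands. The module is installed in compiled form; this text tells all that it offers.
- The arm moves only by the shell command python3 -m inch 'ROWS'. ROWS is JSON, a list that holds one entry, the list of rows, each a list of 7 numbers: the shift along the tool's x, y, z each as a share of 0.2 m, from -1 to 1, then the turn, a rotation vector about the tool's x, y, z each as a share of 45 degrees, from -1 to 1, then the closure, from -1 (fully open) to 1 (shut), so that 0 is half open. A call has exactly 10 rows; each row is the pose to reach, as a shift and turn from the pose commanded when the call began, along the tool's axes at that moment; what a row does not reach only later rows make up. A row lasts 1/8 s, in which the tool goes at most 62.5 mm and 10.7 degrees, less where a joint would pass 70% of its speed; a pose out of reach is approached as far as the arm can. A call with a number of a shift or a turn outside -1 to 1 is refused whole. A call with a gripper value outside its range is refused whole. The fingers move at their own pace and stop on an object; the grip force is fixed at half the most. Time passes only in rows, so rows that repeat a pose let the fingers close, or fill a call up. It gives the time, the measured TCP pose, the force and the opening at its end, in the units of the state.
- bot.get_obs(): the state, without advancing time (a new reading comes with each control period).
- bot.capture(name): name is "scene" or "top" or "wrist"; returns the picture (420x560x3 uint8, red, green, blue); there is no depth.
- bot.camera_params(name): a dict with "fx", "fy", "cx", "cy" (pixels), "k1" (the pictures are not rectified: a ray, as slopes to the right and down, at radius r is drawn at 1 + k1 r^2 times it, then the intrinsics apply), "R" (3x3) and "t" (3): a world point X has camera coordinates R X + t; the wrist camera has in their place "T_tool_cam" (4x4, takes a point from camera to tool coordinates, whose origin is the TCP and whose axes are the tool frame's). Camera axes: x right, y down, z forward; pixel columns grow to the right and rows downward; lengths in mm; the calibration is good to about 2 mm. A picture is of the moment at which its call begins: read the wrist's pose just before it. camera_params takes no time and is no camera call.
- bot.close_job(): hands the job in, once; it reports no verdict.
The state is a dict: "time": time; "joint_positions": joint angles; "dq": joint speeds; "tau": joint torques, N m; "tool_pos": TCP position; "tcp_rot": TCP orientation; "contact_force": force on the tool from outside, world axes, zero at the start; "moment": the same for the moment, N m; "grip_width": finger opening in mm.
Only numpy, scipy, OpenCV 4.12 (cv2) and the standard library are available. Lean on these libraries where they do the work, as an engineer would, in place of code of your own. Each camera call takes 0.05 s, during which the arm holds its last target.

### The job

One of the three pot lids on the bench is warped. Press down on the rims until you find the lid that rocks under the finger (make it rock before you move it), then take it by its knob and set it down lying flat in the grey tray. Leave the two steady lids where they lie.

Things in the scene. Friction and masses are not known exactly. Their poses are not given: they have to be found in the camera images.
- knob_a (a point): Centre of the black knob of one of three aluminium pot lids, alike from above: on the lid's axis, 38 mm above the table while it lies untouched; z is the lid's axis, up. Lid: round, 120 mm across, 0.25 kg, its top 13 mm above the table at the rim, rising to 16 mm at the middle. Knob: upright cylinder 24 mm across, from 26 to 48 mm above the table, on a 14 mm stem. Any of them may be the warped one.
- knob_b (a point): The same point of another of the three lids, same sizes. Two of the three lids stand on their whole 120 mm edge, down to the table, and stay level wherever the rim is pressed: the finger stops at once at the rim's height (under 1 mm give). Any of the three may be the warped one.
- knob_c (a point): The same point of another of the three lids. The warped one of the three stands on a flat middle 30 mm across, rim 8 mm clear of the table all round. Pressed anywhere near the rim (say 50 mm from the axis; 1 to 2 N start it, 5 N is ample) it tips 10 degrees to that side, the finger sinks 6 mm, and it rocks back when let go. Any of the three may be it.
- tray: Open grey plastic tray, 190 x 190 mm outside, 35 mm high, walls and floor 5 mm thick, fixed to the table near the lids; origin at the centre of its underside, z up, x and y along its sides. A lid lying in it has its knob centre 43 mm above the table.
There are look-alikes about, which are no part of the job. What is shaped like the part that bears knob_c but pink or yellow is not meant.

How it is judged:
By the outcome, as a careful person would: the job done as asked, in the order asked, and still so for the second after the job is handed in, with the robot touching nothing.
It also fails if it takes over 56 s, if anything falls off the work surface, if the arm or the gripper's body presses on something with over 40 N, if the wrist force passes 120 N, or if a joint passes its speed limit or range.

## Working session

There is one attempt and no reset: what is moved stays moved. The work goes in short steps, Python scripts to look and compute and a shell command to move; the robot and the scene stay as the last step left them, time stands still between calls to the robot, and variables do not carry over. Pictures are saved under pics/ and viewed, and the job is handed in when it is done.

```bash
mkdir -p pics; python3 - <<'E'
from plant import bot
import cv2
o=bot.get_obs();print(o)
for n in("scene","top"):
    cv2.imwrite(f"pics/{n}0.png",bot.capture(n)[:,:,::-1]);
    print(n,bot.camera_params(n))
print(bot.camera_params("wrist"))
E
```

```text
{'time': 0.0, 'joint_positions': array([ 1.05102101e+00,  3.42715879e-01,  1.52503344e+00,  3.28442539e-06,
        1.27539408e+00, -1.45974820e-01]), 'dq': array([ 1.62033091e-03, -1.22021435e-04,  1.67410323e-04,  1.27145083e-04,
        2.56365817e-05,  6.11107408e-04]), 'tau': array([-1.27938718e-03, -4.31236768e+01, -2.44219011e+01,  7.16400566e-02,
        5.59217006e-02, -1.21401745e-04]), 'tool_pos': array([191.46530558, 488.39720278, 226.04278473]), 'tcp_rot': array([-3.14136398e+00,  1.53380119e-03,  1.19699504e+00]), 'contact_force': array([-0.78458174, -0.21684052, -0.56424368]), 'moment': array([ 0.03198452, -0.0094395 , -0.02983275]), 'grip_width': 91.8624442215276}
scene {'fx': 439.19228357711796, 'fy': 439.19228357711796, 'cx': 271.6441911586145, 'cy': 203.1526166120962, 'k1': -0.11309834360253189, 'R': array([[ 0.63862937,  0.76951121,  0.00224356],
       [ 0.43290773, -0.3568634 , -0.82779189],
       [-0.63619449,  0.52962347, -0.5610308 ]]), 't': array([-313.89750708, -130.21020412, 1289.23028157])}
top {'fx': 416.2581695836413, 'fy': 416.2581695836413, 'cx': 273.05251857168514, 'cy': 210.52838158983468, 'k1': 0.032719155278430195, 'R': array([[-0.0054095 , -0.99994764,  0.0086862 ],
       [-0.99117807,  0.00421134, -0.13247003],
       [ 0.13242651, -0.00932617, -0.99114895]]), 't': array([  19.13583669,  469.87954444, 1080.55308672])}
{'fx': 315.05030575369653, 'fy': 315.05030575369653, 'cx': 280.80292821909643, 'cy': 213.56247787538493, 'k1': 0.02408190926100694, 'T_tool_cam': array([[ 9.99998242e-01, -9.82626738e-04, -1.59696245e-03,
         1.73225508e-01],
       [ 1.40856217e-03,  9.55839108e-01,  2.93887079e-01,
        -7.94263577e+01],
       [ 1.23765786e-03, -2.93888812e-01,  9.55838812e-01,
        -1.57099551e+02],
       [ 0.00000000e+00,  0.00000000e+00,  0.00000000e+00,
         1.00000000e+00]])}
```

View pics/scene0.png

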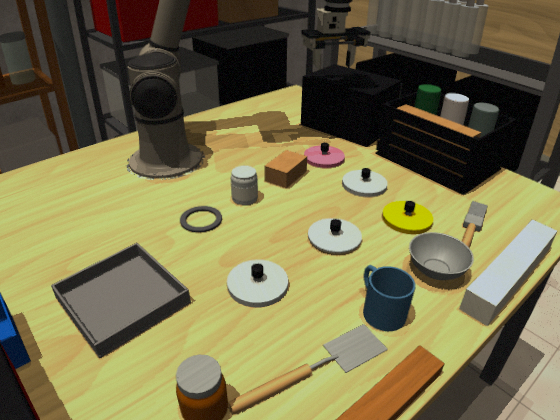

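View pics/top0.png

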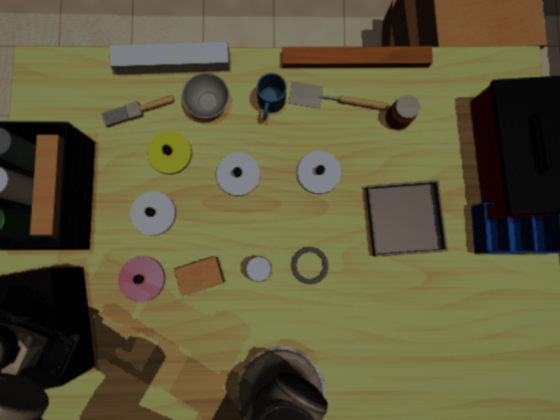

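Top view, candidates: grey/white lids at (153,213), (238,174) and (319,172). Look-alikes: yellow (169,152), pink (141,279); also the ring (310,265) and jar (258,269). The three white lids are the ones meant. I'll measure them and the tray.

```bash
cat > h.py <<'E'
import numpy as np, cv2
from plant import bot
def ray(n,uv):
    p=bot.camera_params(n)
    u=(uv[0]-p['cx'])/p['fx'];v=(uv[1]-p['cy'])/p['fy']
    K=np.array([[p['fx'],0,p['cx']],[0,p['fy'],p['cy']],[0,0,1]])
    x=cv2.undistortPoints(np.array([[uv]],float),K,np.array([p['k1'],0,0,0]))[0,0]
    d=np.array([x[0],x[1],1.])
    if n=='wrist':
        from scipy.spatial.transform import Rotation as Ro
        o=bot.get_obs();R=Ro.from_euler('xyz',o['tcp_rot']).as_matrix()
        T=p['T_tool_cam'];return R@T[:3,3]+o['tool_pos'],R@T[:3,:3]@d
    return -p['R'].T@p['t'],p['R'].T@d
def plane(n,uv,z):
    c,d=ray(n,uv);return c+d*(z-c[2])/d[2]
def tri(uv1,uv2):
    A=[];b=[]
    M=np.zeros((3,3));q=np.zeros(3)
    for n,uv in(('top',uv1),('scene',uv2)):
        c,d=ray(n,uv);d=d/np.linalg.norm(d);P=np.eye(3)-np.outer(d,d);M+=P;q+=P@c
    return np.linalg.solve(M,q)
E
python3 - <<'E'
from h import *
for n,cs in(('top',[(153,213),(238,174),(319,172)]),('scene',[(365,182),(335,236),(258,283)])):
    im=cv2.imread(f'pics/{n}0.png')
    for c in cs:
        h=32 if n=='scene' else 26
        x0,y0=c[0]-h,c[1]-h; r=im[y0:y0+2*h,x0:x0+2*h]
        g=r.max(2)
        hsv=cv2.cvtColor(r,cv2.COLOR_BGR2HSV)
        m=((hsv[...,1]<70)&(g>90)).astype(np.uint8)
        cn=max(cv2.findContours(m,0,2)[0],key=cv2.contourArea);e=cv2.fitEllipse(cv2.convexHull(cn))
        d=np.zeros_like(m);cv2.drawContours(d,[cv2.convexHull(cn)],-1,1,-1)
        k=((g<50)).astype(np.uint8)
        if n=='top': k=k&d
        nn,l,st,ce=cv2.connectedComponentsWithStats(k)
        ctr=np.array([h,h])
        i=max(range(1,nn),key=lambda i:st[i,4]-5*np.hypot(*(ce[i]-ctr)))
        kc=ce[i]+[x0,y0];ec=np.array(e[0])+[x0,y0]
        print(n,c,'knob px',kc,st[i,2:],'world@38',plane(n,kc,38).round(1),'lid',ec,np.round(e[1],1),'@13',plane(n,ec,13).round(1))
tt=[(366,186),(437,181),(445,249),(374,256)]
for t in tt: print(plane('top',t,35).round(1))
im=cv2.imread('pics/top0.png');cv2.imwrite('pics/c1.png',cv2.resize(im[140:300,110:460],None,fx=2.28,fy=2.28,interpolation=2))
im=cv2.imread('pics/scene0.png');cv2.imwrite('pics/c2.png',cv2.resize(im[150:330,200:440],None,fx=3.2,fy=3.2,interpolation=2))
E
```

```text
top (153, 213) knob px [149.640625 211.5     ] [10  8 64] world@38 [467.9 342.6  38. ] lid [152.14641953 212.82053185] [44.  45.8] @13 [467.5 343.   13. ]
top (238, 174) knob px [236.93333333 171.73333333] [ 9  9 60] world@38 [574.5 113.3  38. ] lid [237.76149178 173.49739647] [43.3 44.7] @13 [575.3 113.   13. ]
top (319, 172) knob px [319.43859649 169.56140351] [ 8  8 57] world@38 [ 579.7 -108.5   38. ] lid [318.95154572 171.49592972] [42.9 44.5] @13 [ 580.2 -110.1   13. ]
scene (365, 182) knob px [365.37974684 173.5443038 ] [ 8 13 79] world@38 [471.3 336.5  38. ] lid [363.62755394 181.92736626] [24.8 45.8] @13 [471.  334.2  13. ]
scene (335, 236) knob px [334.98360656 226.13934426] [ 11  14 122] world@38 [578.3 107.7  38. ] lid [334.42833328 234.69516563] [33.7 54.4] @13 [577.8 109.6  13. ]
scene (258, 283) knob px [257.0443038  271.41772152] [ 11  17 158] world@38 [ 582.7 -112.1   38. ] lid [256.87653351 280.92308426] [43.5 61.8] @13 [ 582.4 -112.8   13. ]
[ 534.8 -232.9   35. ]
[ 547.5 -423.3   35. ]
[ 365.7 -433.6   35. ]
[ 348.  -247.2   35. ]
```

View pics/c1.png

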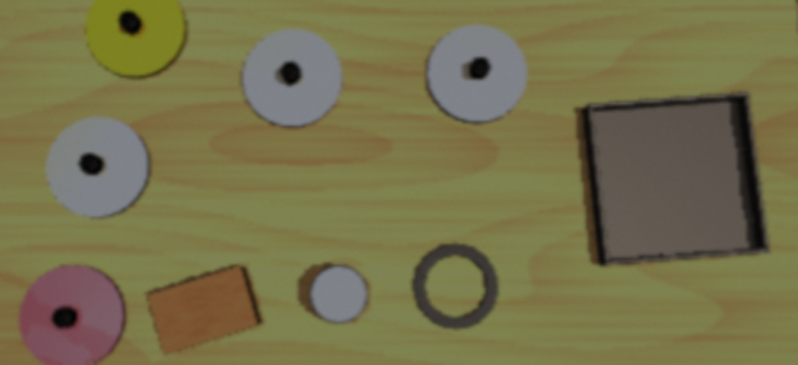

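View pics/c2.png

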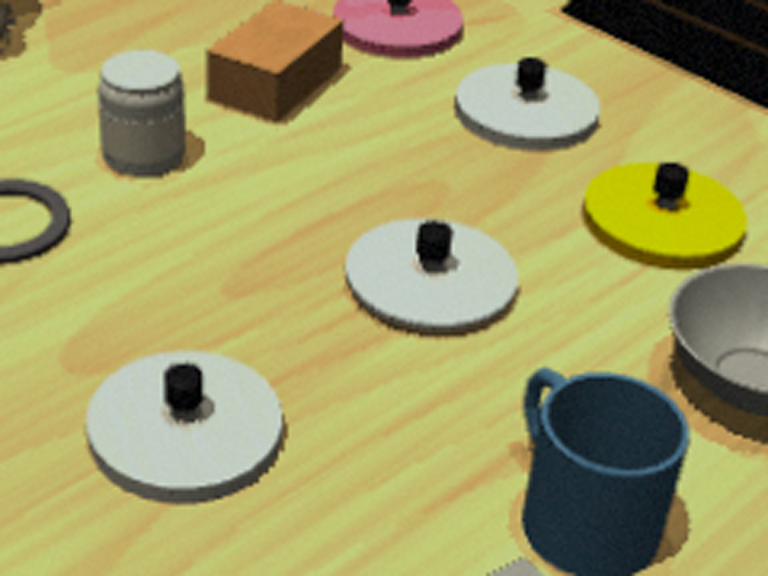

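L2 (centre crop) and the others look alike; all three are the bare aluminium ones. Start with the nearest, L1 at (469,340): press at 50 mm from its axis on the tool's −y side.

```bash
cat >> h.py <<'E'
def shares(target,yaw=None):
    from scipy.spatial.transform import Rotation as Ro
    o=bot.get_obs();R=Ro.from_euler('xyz',o['tcp_rot'])
    d=R.inv().apply(np.array(target)-o['tool_pos'])
    print('t',round(o['time'],2),'pos',o['tool_pos'].round(1),'rot',o['tcp_rot'].round(4),'F',o['contact_force'].round(1),'w',round(o['grip_width'],1))
    print('shift mm',d.round(1),'shares',(d/200).round(4))
    if yaw is not None:
        Rt=Ro.from_euler('xyz',[np.pi,0,yaw]);r=(R.inv()*Rt).as_rotvec(degrees=True);print('turn shares',(r/45).round(4))
def rimpt(c,z,r=-50):
    from scipy.spatial.transform import Rotation as Ro
    y=Ro.from_euler('xyz',bot.get_obs()['tcp_rot']).as_matrix()[:,1]
    return [c[0]+r*y[0],c[1]+r*y[1],z]
E
python3 -m inch '[[[-0.02,0.1,0.05,0,0,0,1],[-0.04,0.22,0.12,0,0,0,1],[-0.06,0.35,0.2,0,0,0,1],[-0.08,0.48,0.28,0,0,0,1],[-0.1,0.61,0.36,0,0,0,1],[-0.12,0.74,0.44,0,0,0,1],[-0.15,0.86,0.5,0,0,0,1],[-0.17,0.95,0.54,0,0,0,1],[-0.18,1.0,0.55,0,0,0,1],[-0.18,1.0,0.55,0,0,0,1]]]'
python3 - <<'E'
from h import *
shares(rimpt((469,340),30))
cv2.imwrite('pics/w1.png',bot.capture('wrist')[:,:,::-1])
E
```

```text
time: 1.35
tool_pos: [365.1, 382.2, 116.9]
tcp_rot: [3.142, -0.0, 1.196]
contact_force: [-0.0, -0.3, 0.3]
grip_width: 1.0
t 1.35 pos [365.1 382.2 116.9] rot [ 3.1416e+00 -4.0000e-04  1.1962e+00] F [-0.  -0.3  0.3] w 1.0
shift mm [-1.3 62.1 86.9] shares [-0.0065  0.3107  0.4345]
```

View pics/w1.png

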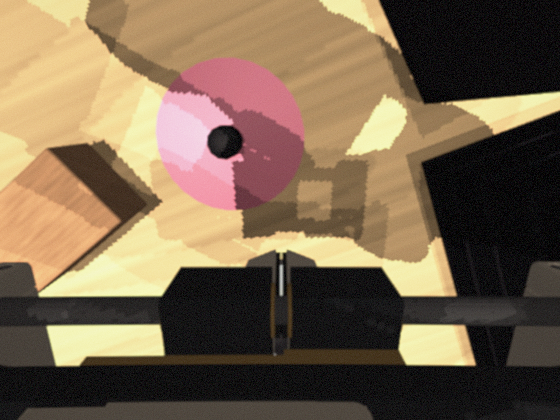

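The wrist picture shows the pink look-alike at (230,135) toward the robot; the fingers are at (281,300). Continue to the rim of L1.

```bash

python3 -m inch '[[[0,0.08,0.05,0,0,0,1],[-0.005,0.16,0.12,0,0,0,1],[-0.005,0.24,0.2,0,0,0,1],[-0.005,0.31,0.28,0,0,0,1],[-0.005,0.31,0.36,0,0,0,1],[-0.005,0.31,0.42,0,0,0,1],[-0.005,0.31,0.46,0,0,0,1],[-0.005,0.31,0.48,0,0,0,1],[-0.005,0.31,0.485,0,0,0,1],[-0.005,0.31,0.485,0,0,0,1]]]'
python3 - <<'E'
from h import *
shares(rimpt((469,340),12))
E
```

```text
time: 2.65
tool_pos: [422.2, 358.9, 20.1]
tcp_rot: [3.141, -0.001, 1.197]
contact_force: [-0.1, 0.1, -1.0]
grip_width: 0.4
t 2.65 pos [422.2 358.9  20.1] rot [ 3.1411e+00 -7.0000e-04  1.1972e+00] F [-0.1  0.1 -1. ] w 0.4
shift mm [-0.6  0.4  8.1] shares [-0.0028  0.0021  0.0407]
```

Press gently down to 11 mm commanded (steady lid stops at 13).

```bash

python3 -m inch '[[[0,0,0.01,0,0,0,1],[0,0,0.02,0,0,0,1],[0,0,0.025,0,0,0,1],[0,0,0.03,0,0,0,1],[0,0,0.035,0,0,0,1],[0,0,0.04,0,0,0,1],[0,0,0.0425,0,0,0,1],[0,0,0.045,0,0,0,1],[0,0,0.045,0,0,0,1],[0,0,0.045,0,0,0,1]]]'
```

```text
time: 3.9
tool_pos: [422.2, 358.7, 14.0]
tcp_rot: [3.14, -0.001, 1.197]
contact_force: [-8.7, -5.4, 28.8]
grip_width: 0.2
```

L1 stopped the finger at 14.0 mm with 29 N: steady. Lift and go to L2.

```bash

python3 -m inch '[[[0,0,-0.04,0,0,0,1],[0,0,-0.12,0,0,0,1],[0,0,-0.22,0,0,0,1],[-0.1,0.07,-0.32,0,0,0,1],[-0.25,0.2,-0.35,0,0,0,1],[-0.4,0.34,-0.35,0,0,0,1],[-0.55,0.48,-0.35,0,0,0,1],[-0.7,0.62,-0.35,0,0,0,1],[-0.82,0.76,-0.35,0,0,0,1],[-0.87,0.85,-0.35,0,0,0,1]]]'
python3 - <<'E'
from h import *
shares(rimpt((576,111),20))
cv2.imwrite('pics/top2.png',bot.capture('top')[:,:,::-1])
E
```

```text
time: 5.15
tool_pos: [517.7, 133.2, 81.2]
tcp_rot: [3.141, -0.0, 1.195]
contact_force: [-0.7, 0.4, -0.1]
grip_width: 0.2
t 5.15 pos [517.7 133.2  81.2] rot [ 3.1412e+00 -3.0000e-04  1.1952e+00] F [-0.7  0.4 -0.1] w 0.2
shift mm [ 0.7 12.3 61.2] shares [0.0037 0.0617 0.3059]
```

View pics/top2.png

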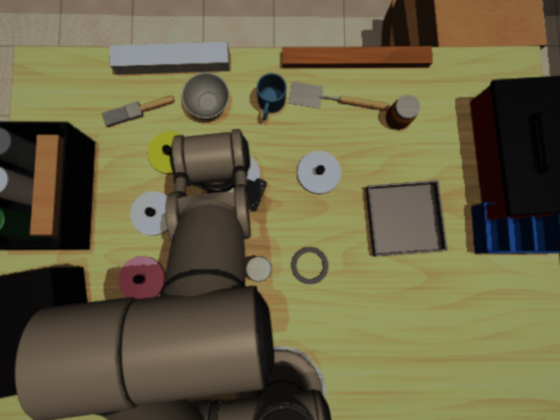

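L1 still lies at (150,212). L2 is under the gripper at (245,175).

```bash

python3 -m inch '[[[0,0.03,0.05,0,0,0,1],[0.004,0.06,0.12,0,0,0,1],[0.004,0.06,0.2,0,0,0,1],[0.004,0.06,0.26,0,0,0,1],[0.004,0.06,0.29,0,0,0,1],[0.004,0.06,0.3,0,0,0,1],[0.004,0.06,0.305,0,0,0,1],[0.004,0.06,0.305,0,0,0,1],[0.004,0.06,0.305,0,0,0,1],[0.004,0.06,0.305,0,0,0,1]]]'
python3 -m inch '[[[0,0,0.01,0,0,0,1],[0,0,0.015,0,0,0,1],[0,0,0.02,0,0,0,1],[0,0,0.025,0,0,0,1],[0,0,0.03,0,0,0,1],[0,0,0.035,0,0,0,1],[0,0,0.04,0,0,0,1],[0,0,0.045,0,0,0,1],[0,0,0.045,0,0,0,1],[0,0,0.045,0,0,0,1]]]'
```

```text
time: 6.45
tool_pos: [528.4, 131.0, 20.0]
tcp_rot: [3.141, -0.0, 1.197]
contact_force: [-0.6, -0.1, -1.3]
grip_width: 0.7
time: 7.7
tool_pos: [528.2, 131.0, 10.7]
tcp_rot: [-3.141, -0.0, 1.197]
contact_force: [-3.1, 1.2, 1.8]
grip_width: 0.3
```

L2 gives way (10.7 mm at ~3 N). Push on until it bottoms.

```bash

python3 -m inch '[[[0,0,0.005,0,0,0,1],[0,0,0.01,0,0,0,1],[0,0,0.014,0,0,0,1],[0,0,0.018,0,0,0,1],[0,0,0.021,0,0,0,1],[0,0,0.024,0,0,0,1],[0,0,0.026,0,0,0,1],[0,0,0.026,0,0,0,1],[0,0,0.026,0,0,0,1],[0,0,0.026,0,0,0,1]]]'
python3 - <<'E'
from h import *
shares(rimpt((576,111),20))
cv2.imwrite('pics/sc3.png',cv2.resize(bot.capture('scene')[130:300,230:450,::-1],None,fx=3.4,fy=3.4,interpolation=2))
E
```

```text
time: 8.95
tool_pos: [528.5, 131.1, 8.9]
tcp_rot: [3.14, -0.001, 1.197]
contact_force: [-12.8, 0.3, 32.7]
grip_width: 0.1
t 8.95 pos [528.5 131.1   8.9] rot [ 3.1399e+00 -8.0000e-04  1.1973e+00] F [-12.8   0.3  32.7] w 0.1
shift mm [ -1.4   1.6 -11.1] shares [-0.0069  0.008  -0.0557]
```

View pics/sc3.png

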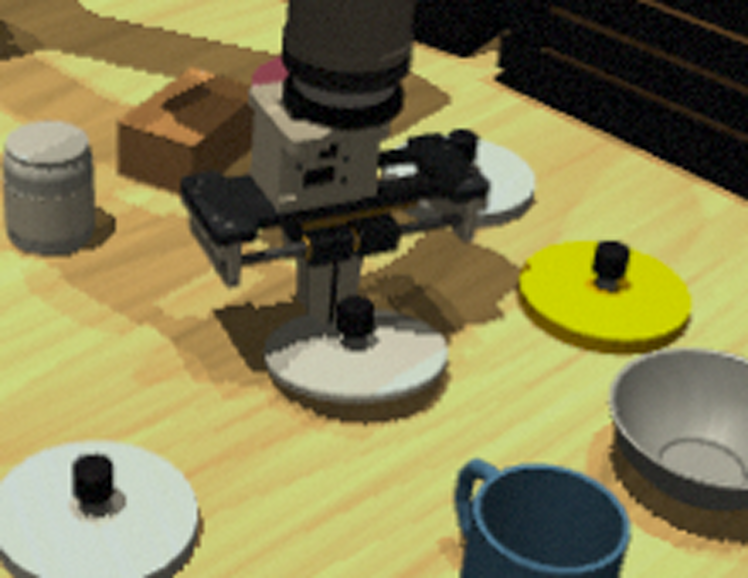

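L2 clearly tipped under the finger (knob at (355,310) in the crop, far rim raised): it is the warped one. Let go, watch it rock back, and go over the knob.

```bash

python3 -m inch '[[[0,0,-0.02,0,0,0,1],[0,0,-0.04,0,0,0,1],[0,0,-0.08,0,0,0,1],[0,0,-0.15,0,0,0,1],[0,0,-0.24,0,0,0,0],[0,0,-0.34,0,0,0,0],[0,0.05,-0.4,0,0,0,0],[0,0.13,-0.42,0,0,0,0],[0,0.22,-0.42,0,0,0,0],[0,0.25,-0.42,0,0,0,0]]]'
python3 - <<'E'
from h import *
shares([576,111,21])
cv2.imwrite('pics/w4.png',bot.capture('wrist')[:,:,::-1])
cv2.imwrite('pics/sc4.png',bot.capture('scene')[:,:,::-1])
E
```

```text
time: 10.25
tool_pos: [575.7, 112.3, 90.1]
tcp_rot: [3.141, -0.0, 1.196]
contact_force: [-0.3, 0.5, -0.1]
grip_width: 45.4
t 10.25 pos [575.7 112.3  90.1] rot [ 3.1406e+00 -4.0000e-04  1.1965e+00] F [-0.3  0.5 -0.1] w 45.4
shift mm [-1.1  0.7 69.1] shares [-0.0056  0.0036  0.3454]
```

View pics/w4.png

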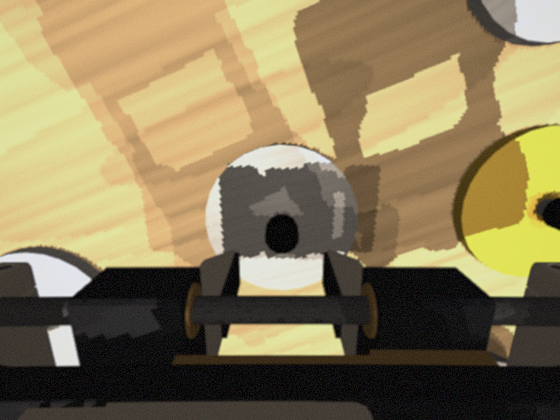

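View pics/sc4.png

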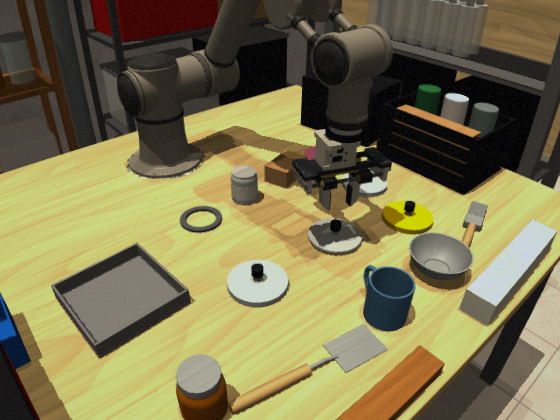

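The lid is level again; the knob shows between the fingers at (282,233) in the wrist view and (335,226) in the scene view.

```bash

python3 - <<'E'
from h import *
p=plane('wrist',(282,233),42);print(p); print(plane('scene',(335,226),38))
shares([p[0],p[1],21])
E
```

```text
[573.0281961  113.97113883  42.        ]
[577.94983572 108.13388253  38.        ]
t 10.35 pos [575.  112.5  89.7] rot [ 3.1415e+00 -1.0000e-04  1.1965e+00] F [-0.3  1.   0.2] w 46.0
shift mm [ 0.6 -2.4 68.7] shares [ 0.0032 -0.0119  0.3433]
```

```bash

python3 -m inch '[[[0,-0.005,0.05,0,0,0,0],[0,-0.005,0.12,0,0,0,0],[0,-0.005,0.2,0,0,0,0],[0,-0.005,0.27,0,0,0,0],[0,-0.005,0.32,0,0,0,0],[0,-0.005,0.34,0,0,0,0],[0,-0.005,0.345,0,0,0,0],[0,-0.005,0.345,0,0,0,0],[0,-0.005,0.345,0,0,0,1],[0,-0.005,0.345,0,0,0,1]]]'
python3 -m inch '[[[0,0,0,0,0,0,1],[0,0,0,0,0,0,1],[0,0,0,0,0,0,1],[0,0,-0.02,0,0,0,1],[0,0,-0.05,0,0,0,1],[0,0,-0.1,0,0,0,1],[0,0,-0.17,0,0,0,1],[0,0,-0.25,0,0,0,1],[0,0,-0.32,0,0,0,1],[0,0,-0.35,0,0,0,1]]]'
python3 - <<'E'
from h import *
shares([449,-334,91])
cv2.imwrite('pics/sc5.png',bot.capture('scene')[:,:,::-1])
E
```

```text
time: 11.6
tool_pos: [574.1, 113.1, 20.9]
tcp_rot: [3.141, -0.0, 1.197]
contact_force: [0.4, 0.4, 0.5]
grip_width: 30.7
time: 12.85
tool_pos: [574.5, 113.1, 92.0]
tcp_rot: [3.14, -0.001, 1.197]
contact_force: [-0.1, 0.3, -2.3]
grip_width: 23.2
t 12.85 pos [574.5 113.1  92. ] rot [ 3.1398e+00 -9.0000e-04  1.1971e+00] F [-0.1  0.3 -2.3] w 23.2
shift mm [-462.1   46.5    0.7] shares [-2.3104  0.2323  0.0034]
```

View pics/sc5.png

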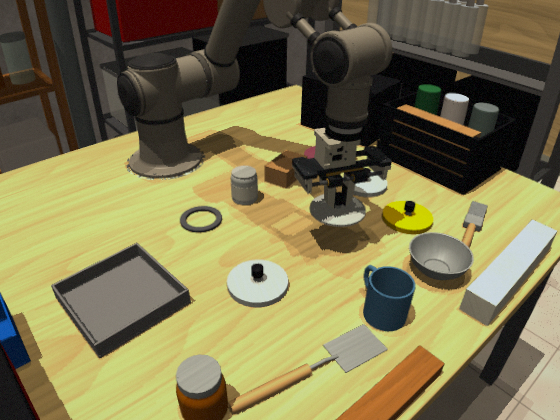

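Lid is hanging level in the grip (338,207). Carry it to the tray.

```bash

python3 -m inch '[[[-0.03,0,-0.02,0,0,0,1],[-0.1,0.01,-0.04,0,0,0,1],[-0.2,0.02,-0.05,0,0,0,1],[-0.31,0.03,-0.05,0,0,0,1],[-0.43,0.04,-0.05,0,0,0,1],[-0.55,0.05,-0.05,0,0,0,1],[-0.67,0.06,-0.05,0,0,0,1],[-0.79,0.07,-0.05,0,0,0,1],[-0.9,0.08,-0.05,0,0,0,1],[-1.0,0.09,-0.05,0,0,0,1]]]'
python3 -m inch '[[[-0.1,0.01,0,0,0,0,1],[-0.21,0.02,0,0,0,0,1],[-0.32,0.03,0,0,0,0,1],[-0.43,0.04,0,0,0,0,1],[-0.54,0.05,0,0,0,0,1],[-0.65,0.06,0,0,0,0,1],[-0.76,0.07,0,0,0,0,1],[-0.86,0.08,0,0,0,0,1],[-0.94,0.09,0,0,0,0,1],[-1.0,0.1,0,0,0,0,1]]]'
python3 -m inch '[[[-0.07,0.01,0,0,0,0,1],[-0.14,0.02,0,0,0,0,1],[-0.2,0.025,0,0,0,0,1],[-0.25,0.03,0,0,0,0,1],[-0.28,0.035,0,0,0,0,1],[-0.3,0.04,0,0,0,0,1],[-0.31,0.042,0,0,0,0,1],[-0.31,0.042,0,0,0,0,1],[-0.31,0.042,0,0,0,0,1],[-0.31,0.042,0,0,0,0,1]]]'
python3 - <<'E'
from h import *
im=cv2.imread('pics/scene0.png')
P=[plane('scene',t,35) for t in[(55,295),(138,247),(189,294),(103,347)]]
print(np.round(P,1),np.mean(P,0))
shares([449,-334,28])
cv2.imwrite('pics/sc6.png',bot.capture('scene')[:,:,::-1])
cv2.imwrite('pics/w6.png',bot.capture('wrist')[:,:,::-1])
E
```

```text
time: 14.15
tool_pos: [516.6, -81.6, 100.5]
tcp_rot: [-3.141, 0.0, 1.196]
contact_force: [-0.4, -0.6, -3.6]
grip_width: 23.1
time: 15.4
tool_pos: [462.8, -274.2, 100.5]
tcp_rot: [-3.142, -0.0, 1.196]
contact_force: [0.2, -0.1, -2.3]
grip_width: 23.3
time: 16.65
tool_pos: [448.5, -333.8, 100.5]
tcp_rot: [3.142, -0.0, 1.197]
contact_force: [0.2, -0.7, -2.5]
grip_width: 23.1
[[ 396.1 -441.5   35. ]
 [ 366.3 -256.6   35. ]
 [ 549.  -243.1   35. ]
 [ 564.  -415.8   35. ]] [ 468.84744393 -339.24529212   35.        ]
t 16.65 pos [ 448.5 -333.8  100.5] rot [ 3.1416e+00 -1.0000e-04  1.1973e+00] F [ 0.2 -0.7 -2.5] w 23.1
shift mm [-0.   0.6 72.5] shares [-2.000e-04  2.900e-03  3.626e-01]
```

View pics/sc6.png

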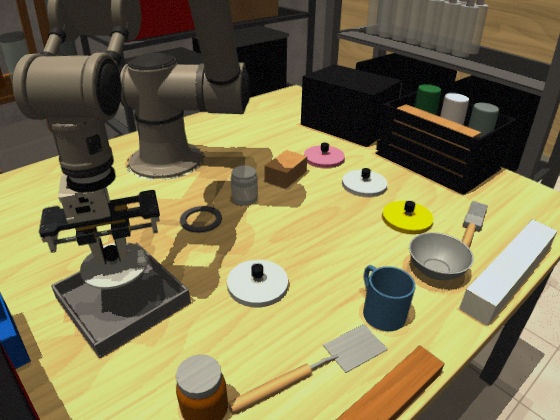

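View pics/w6.png

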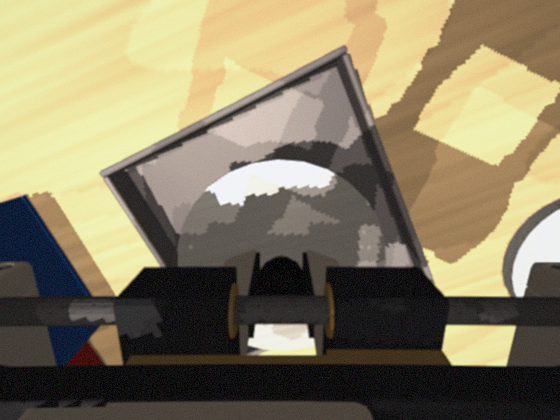

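The tray corners disagree by ~20 mm between views (scene picks may be bottom corners). Zoom before lowering.

```bash

python3 - <<'E'
from h import *
im=cv2.imread('pics/scene0.png');cv2.imwrite('pics/t1.png',cv2.resize(im[235:360,40:200],None,fx=4.8,fy=4.8,interpolation=2))
im=cv2.imread('pics/top0.png');cv2.imwrite('pics/t2.png',cv2.resize(im[165:270,350:460],None,fx=5,fy=5,interpolation=2))
for uv in[(104,174),(344,47)]: print(plane('wrist',uv,35))
E
```

```text
[ 365.17979316 -435.59372295   35.        ]
[ 350.32919506 -252.5499645    35.        ]
```

View pics/t1.png

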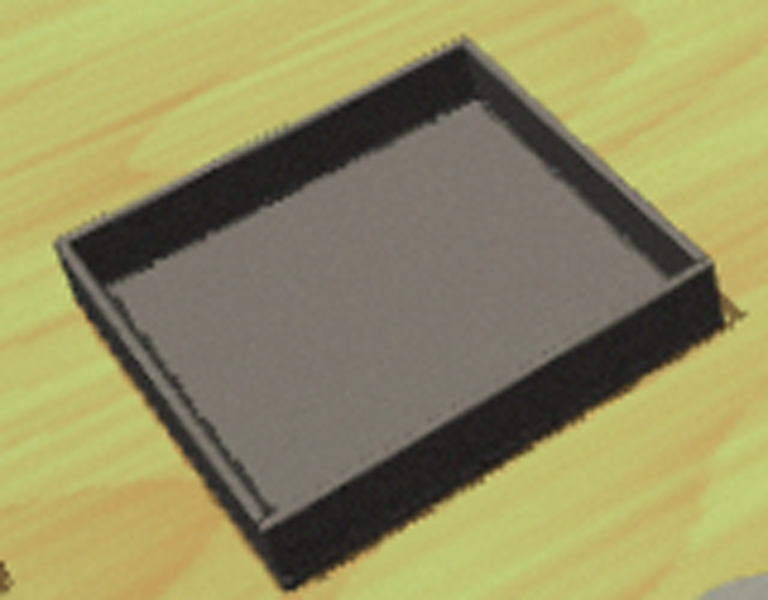

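View pics/t2.png

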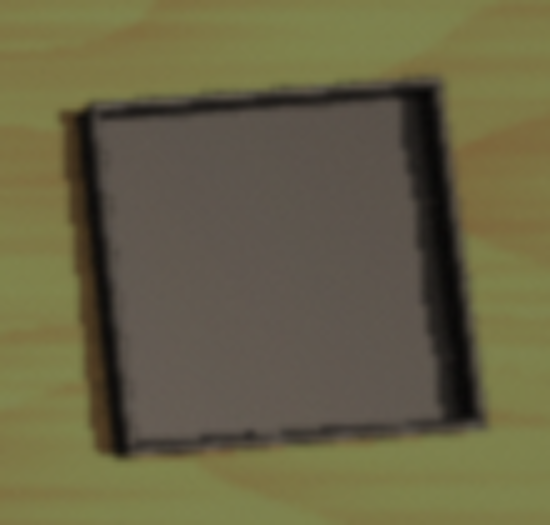

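```bash

python3 - <<'E'
from h import *
for n,c in(('scene',[(52.5,285.6),(136.9,243.3),(188.3,289.8),(95.2,343.8)]),('top',[(368,185.6),(437.6,181),(447,250.2),(373.6,256)])):
    P=np.array([plane(n,t,35) for t in c]);print(n,P.round(1).tolist(),P.mean(0).round(1),np.linalg.norm(P-np.roll(P,1,0),axis=1).round())
E
```

```text
scene [[368.1, -437.4, 35.0], [353.7, -253.1, 35.0], [539.0, -238.6, 35.0], [549.9, -423.6, 35.0]] [ 452.7 -338.2   35. ] [182. 185. 186. 185.]
top [[535.9, -238.3, 35.0], [547.5, -424.9, 35.0], [362.6, -438.7, 35.0], [348.0, -246.2, 35.0]] [ 448.5 -337.    35. ] [188. 187. 185. 193.]
```

With the true top corners both views agree: centre ≈ (450.5, −337.5). Lower there.

```bash

python3 -m inch '[[[-0.013,0.016,0.04,0,0,0,1],[-0.013,0.016,0.1,0,0,0,1],[-0.013,0.016,0.17,0,0,0,1],[-0.013,0.016,0.24,0,0,0,1],[-0.013,0.016,0.3,0,0,0,1],[-0.013,0.016,0.335,0,0,0,1],[-0.013,0.016,0.355,0,0,0,1],[-0.013,0.016,0.365,0,0,0,1],[-0.013,0.016,0.37,0,0,0,1],[-0.013,0.016,0.37,0,0,0,1]]]'
python3 -m inch '[[[0,0,0.002,0,0,0,1],[0,0,0.003,0,0,0,1],[0,0,0.004,0,0,0,1],[0,0,0.004,0,0,0,1],[0,0,0.004,0,0,0,1],[0,0,0.004,0,0,0,1],[0,0,0.004,0,0,0,1],[0,0,0.004,0,0,0,1],[0,0,0.004,0,0,0,1],[0,0,0.004,0,0,0,1]]]'
```

```text
time: 18.0
tool_pos: [450.5, -337.7, 26.7]
tcp_rot: [3.141, 0.0, 1.197]
contact_force: [0.6, -0.2, -1.9]
grip_width: 22.5
time: 19.25
tool_pos: [450.5, -337.6, 25.8]
tcp_rot: [3.141, -0.0, 1.197]
contact_force: [-0.2, -0.1, -0.6]
grip_width: 23.5
```

Weight has come off (−2.3 → ~−0.6 N). Release to half-open, rise and look.

```bash

python3 -m inch '[[[0,0,0.001,0,0,0,0.3],[0,0,0.001,0,0,0,0.1],[0,0,0.001,0,0,0,0],[0,0,0.001,0,0,0,0],[0,0,0.001,0,0,0,0],[0,0,0.001,0,0,0,0],[0,0,-0.03,0,0,0,0],[0,0,-0.1,0,0,0,0],[0,0,-0.2,0,0,0,0],[0,0,-0.3,0,0,0,0]]]'
python3 -m inch '[[[0,0,-0.12,0,0,0,0],[0,0.05,-0.25,0,0,0,0],[0.1,0.15,-0.35,0,0,0,0],[0.25,0.25,-0.4,0,0,0,0],[0.4,0.35,-0.4,0,0,0,0],[0.55,0.45,-0.4,0,0,0,0],[0.7,0.5,-0.4,0,0,0,0],[0.8,0.5,-0.4,0,0,0,0],[0.85,0.5,-0.4,0,0,0,0],[0.85,0.5,-0.4,0,0,0,0]]]'
python3 - <<'E'
from h import *
shares([449,-334,28])
cv2.imwrite('pics/sc7.png',bot.capture('scene')[:,:,::-1])
cv2.imwrite('pics/top7.png',bot.capture('top')[:,:,::-1])
E
```

```text
time: 20.5
tool_pos: [450.6, -337.7, 87.3]
tcp_rot: [3.141, 0.0, 1.197]
contact_force: [-0.5, -0.3, -0.6]
grip_width: 45.7
time: 21.75
tool_pos: [605.3, -215.6, 166.1]
tcp_rot: [3.141, 0.0, 1.198]
contact_force: [0.2, -0.8, 0.0]
grip_width: 45.8
t 21.75 pos [ 605.3 -215.6  166.1] rot [3.1415e+00 2.0000e-04 1.1976e+00] F [ 0.2 -0.8  0. ] w 45.8
shift mm [-167.2 -102.4  138.1] shares [-0.8361 -0.512   0.6906]
```

View pics/sc7.png

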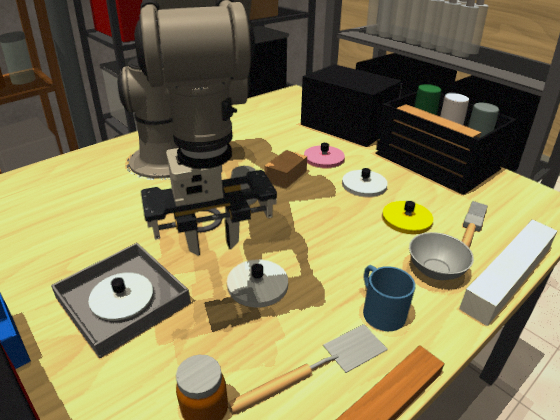

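View pics/top7.png

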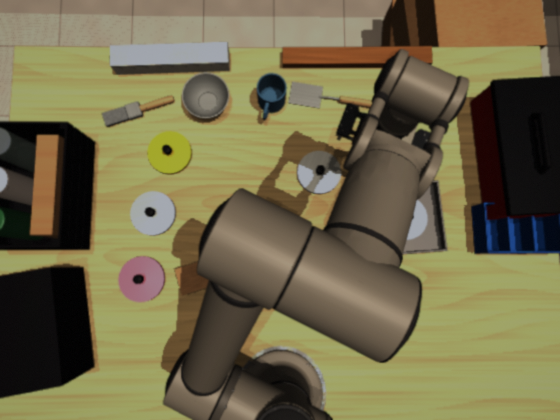

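The lid lies flat in the tray, with its knob at (118,286) in the scene view. The two steady lids are where they were: (365,174) and (257,271) in the scene view. The robot is clear.

```bash
python3 -c "
from plant import bot
print(bot.close_job())"
```

```text
the job is handed in; nothing more can be done
None
```

I found the warped lid and set it down flat in the middle of the grey tray. I handed the job in at about 22 s of the 56 s allowed.

- **Finding it:** The first lid, at about (469, 340), was steady: the finger stopped at 14 mm with 29 N. The second, at about (576, 111), gave way at about 3 N and tipped visibly. The finger sank to 8.9 mm, and the lid rocked back level when let go. I did not press the third lid, at about (581, −111), since the warped one was already found.
- **Moving it:** I gripped the second lid by its knob (23 mm finger opening), carried it over and lowered it until its weight came off. I then released it and moved clear.
- **Last checks:** The scene picture shows the lid lying flat in the tray. Both steady lids are at their original pixels, and the robot is touching nothing.
- **What disagreed:** The two cameras first put the tray centre about 20 mm apart, because I had picked bottom corners in one view. Corrected, they agree to about 4 mm. The finger sank roughly 4 to 5 mm on the warped lid, not the stated 6 mm. Its presses at 29 and 33 N were also harder than the 5 N suggested, though the first lid did not move.

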